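Lay a culture bottle down in the shaker and flip the retaining bar over it

ROBOT

A 6-joint arm with a two-finger parallel gripper is mounted at the origin on the work surface. World frame = base frame: x ahead of the robot, y to its left, z up, the work surface at z = 0. Lengths are in mm, angles in rad, forces in N, time in s.
With the tool pointing down it reaches from about 350 to 775 mm from the base axis. Payload 7.3 kg.
Tool frame: the origin (TCP) lies midway between the tips of the shut fingers; the grasp point (between the pads) lies 19 mm behind it; z points along the fingers, y is the line along which they close (so a half turn about z gives the same grasp; the last joint's range is limited). The gripper opens to 92 mm and grips with 3 to 60 N. Pads are 19 mm wide; open, the fingers measure 130 mm over their backs; the gripper's body (75 mm by 190 mm) begins 47 mm behind the grasp point.
Start: joints at [1.048, 0.342, 1.524, -0, 1.275, -0.146], TCP at [193.159, 488.195, 226.741] pointing down, gripper open.
Joint ranges: [-2.53, 2.53], [-0.77, 2.02], [0.04, 2.7], [-1, 4.14], [0.28, 2.66], [-3.11, 3.11]. Speed limits (rad/s): [2.57, 2.57, 3.14, 3.14, 3.14, 3.14].

INTERFACE

Orientations are given as [roll, pitch, yaw] about the fixed x, y, z axes, in that order (R = Rz(yaw) Ry(pitch) Rx(roll)).
In Python, from plant import get_obs, capture, camera_model, close_job, search_frame, regions_of, pinpoint gives the robot as it stands. The module is installed in compiled form; this text tells all that it offers.
- The arm moves only by the shell command python3 -m pendant 'ROWS'. ROWS is JSON, one flat list of numbers, 7 for each row, row after row: the shift along the tool's x, y, z in units of 30 mm (1.0 is 30 mm), then the turn, a rotation vector about the tool's x, y, z in units of 4 degrees (1.0 is 4 degrees), then the closure, from -1 (fully open) to 1 (shut), so that 0 is half open. In form: [dx, dy, dz, wx, wy, wz, gripper, dx, dy, dz, wx, wy, wz, gripper, ...]. A call has 1 to 12 rows; each row shifts and turns the commanded pose from where the row before left it, along the tool's axes as they then stand; what a row does not reach is not made up. A row lasts 1/10 s, in which the tool goes at most 50 mm and 8.59 degrees, less where a joint would pass 70% of its speed; a pose out of reach is approached as far as the arm can. A call with a number of a shift or a turn outside -1 to 1 is refused whole. A call with a gripper value outside its range is refused whole. The fingers move at their own pace and stop on an object; the grip force is fixed at half the most. Time passes only in rows, so rows that do not move let the fingers close. It gives the time, the measured TCP pose, the force, the opening and the grip force at its end, in the units of the state.
- get_obs(): the state, without advancing time (a new reading comes with each control period).
- capture(name): name is "scene" or "top" or "wrist"; returns the picture (384x512x3 uint8, red, green, blue); there is no depth.
- camera_model(name): a dict with "fov_y" (degrees; the focal length in pixels is half the picture's height over the tangent of half this angle, whatever the lens; pixels are square), "cx", "cy" (the principal point, pixels), "pose" (4x4, takes a point from camera to world coordinates). Camera axes: x right, y up, looking along -z (the intrinsics and any distortion apply to the point x, -y, -z); pixel columns grow to the right and rows downward; lengths in mm; the calibration is good to about 2 mm. A picture is of the moment at which its call begins: read the wrist's pose just before it. camera_model takes no time and is no camera call; for the wrist camera it gives the pose at the moment of the call.
- close_job(): hands the job in; it is judged then, once.
Trained networks look in the newest picture that a camera, given by its name, has taken for a name from the list of things; names that differ only in an ending like _2 or _b are one class to them, and where a whole thing is asked for, a point or a joint stands for the part that bears it (a point fixed in the world has none). Each returns a list of dicts, best first, with "score" (0 to 1); they miss things now and then, are a little off and sometimes report something else, mostly with a low value. They report only what shows in the picture. A call takes as long as a camera call. They do not tell look-alikes from the thing itself.
- search_frame(camera, thing): "location" ([column, row] in pixels, amid what is visible of it).
- regions_of(camera, thing): "pixels" (384x512 bool, what is visible of it) and "location" ([column, row] in pixels, amid what is visible of it).
- pinpoint(camera, thing): "location" ([column, row] in pixels: a listed point, or the origin of a listed thing).
The state is a dict: "time": time; "joint_positions": joint angles; "dq": joint speeds; "tau": joint torques, N m; "tool_pos": TCP position; "tcp_rot": TCP orientation; "contact_force": force on the tool from outside, world axes, zero at the start; "moment": the same for the moment, N m; "grip_width": finger opening in mm; "finger_force": force on a finger pad.
Only numpy, scipy, OpenCV 4.12 (cv2) and the standard library are available. Lean on these libraries where they do the work, as an engineer would, in place of code of your own. Each camera call takes 0.05 s, during which the arm holds its last target. There are 200 camera calls.

TASK

Get the shaker ready to run: gently push over the green culture bottle standing in the blue trough so that it lies along the trough with its cap towards the trough's empty end, then push the red-ended retaining bar over it until the bar is fully down. Only push: do not pinch or lift the bottle or the bar, use just a light touch on both, and leave the amber bottle, the beaker and the jar alone.

Things in the scene. Friction and masses are not known exactly. Their poses are not given: they have to be found in the camera images.
- shaker: White bench shaker, fixed, 200 (x) x 310 (y) mm, 60 mm high; turned about the vertical by up to 30 degrees. Origin on the bench under the trough's centre line; it spans y -135..175 mm, z up. Two grey posts stand beside the trough at y -3..43 mm: the bar's hinge post at x -67..-53 (to z = 155) and its rest post, topped with a rubber pad, at x 47..61 (to z = 140).
- trough (a point): Point on the inner floor of the blue open trough on top of the shaker, 60 mm straight above the shaker's origin, same axes. The trough runs along y: inside 78 mm wide (x -39..39), y -112..152 mm, walls 5 mm thick, 30 mm high. The green bottle stands near its -y end and is to fall towards +y, the far end.
- green_bottle: Loose green bottle, white label, blue cap, 156 mm high, 0.25 to 0.46 kg. Origin at the centre of its underside, z along its axis to the cap. Body 70 mm in diameter up to 100 mm, shoulder to 120 mm; cap 44 mm in diameter, from 126 to 156 mm. Stands in the trough about 70 mm from its centre towards -y. Pushed at the cap it falls by itself past about 25 degrees; its foot may slide.
- green_mid (a point): Point on the green bottle's axis halfway up, 78 mm above its underside.
- green_cap (a point): Point on the green bottle's axis at the top of the cap, 156 mm above its underside.
- bar (a joint): Angle of the retaining bar (rad): 0 = fully down, level across the trough, pointing to the shaker's +x; 1.57 = straight up; 1.95 = farthest open, leaning out to -x. Starts at 1.6 to 1.95. The hinge is stiff: the bar stays where it is left and must be pushed all the way (about 1 N). A flat strip 40 mm wide (along y), 8 mm thick, a little springy (1.4 mm per N at its end).
- bar_hinge (a point): Fixed point on the bar's hinge axis, in the middle of the bar's width: 60 mm to -x, 20 mm to +y of the shaker's origin, 145 mm above the bench. The axis runs along the shaker's y.
- bar_end (a point): Middle of the bar's free end, 120 mm from the hinge axis. The last 34 mm are red and 10 mm thick. When down, the bar's mid-thickness is 145 mm above the bench.
- amber_bottle: Bystander: loose brown bottle of the same shape as the green one with a white cap, 70 mm in diameter, 156 mm high, standing on the bench. Origin at the centre of its underside.
- beaker: Bystander: loose pale beaker, 64 mm across, 85 mm high, standing on the bench. Origin at the centre of its underside.
- jar: Bystander: loose white jar with yellow lid, 56 mm in diameter, 75 mm high, standing on the bench. Origin at the centre of its underside.
Mind the look-alikes: they are no part of the job. Leave any purple look-alike of the green_bottle alone.

How it is judged:
By the outcome, as a careful person would: the job done as asked, in the order asked, and still so for the second after the job is handed in, with the robot touching nothing.
It also fails if it takes over 48 s, if anything falls off the work surface, if the arm or the gripper's body presses on something with over 40 N, if the wrist force passes 120 N, or if a joint passes its speed limit or range.

## Working session

There is one attempt and no reset: what is moved stays moved. The work goes in short steps, Python scripts to look and compute and a shell command to move; the robot and the scene stay as the last step left them, time stands still between calls to the robot, and variables do not carry over. Pictures are saved under pics/ and viewed, at most 10 in all, crops included, and the job is handed in when it is done.

```bash
mkdir -p pics
cat > h.py <<'E'
import numpy as np, cv2
from plant import *
def K(m):
    f=192/np.tan(np.radians(m["fov_y"]/2)); return f
def ray(m,p):
    f=K(m); d=np.array([(p[0]-m["cx"])/f,-(p[1]-m["cy"])/f,-1.]); T=np.array(m["pose"]); d=T[:3,:3]@d
    return T[:3,3],d/np.linalg.norm(d)
def atz(m,p,z):
    o,d=ray(m,p); return o+d*(z-o[2])/d[2]
def proj(m,P):
    T=np.array(m["pose"]); q=T[:3,:3].T@(np.array(P)-T[:3,3]); f=K(m)
    return np.array([m["cx"]+f*q[0]/-q[2], m["cy"]+f*q[1]/q[2]])
def tri(ms,ps):
    A=np.zeros((3,3));b=np.zeros(3);L=[]
    for m,p in zip(ms,ps):
        o,d=ray(m,p);M=np.eye(3)-np.outer(d,d);A+=M;b+=M@o;L.append((M,o))
    x=np.linalg.solve(A,b); return x,[float(np.linalg.norm(M@(x-o))) for M,o in L]
E
python3 - <<'E'
from h import *
for c in("scene","top"):
    im=capture(c);cv2.imwrite(f"pics/{c}0.png",im[:,:,::-1])
    m=camera_model(c);print(c,{k:(np.round(v,3).tolist()) if not isinstance(v,str) else v for k,v in m.items()})
    for t in("shaker","trough","bar_hinge","bar_end","green_bottle","green_mid","green_cap","amber_bottle","beaker","jar"):
        print(t,[(np.round(r["location"],1).tolist(),round(r["score"],2)) for r in pinpoint(c,t)][:3])
print(get_obs())
E
```

```text
scene {'fov_y': 42.632, 'cx': 257.829, 'cy': 191.171, 'pose': [[-0.227, -0.807, 0.544, 1525.796], [0.974, -0.179, 0.141, 211.246], [-0.017, 0.562, 0.827, 1510.343], [0.0, 0.0, 0.0, 1.0]]}
shaker []
trough []
bar_hinge [([283.1, 176.1], 0.67)]
bar_end [([283.4, 149.4], 0.54)]
green_bottle [([258.0, 206.4], 0.94), ([212.4, 249.6], 0.68)]
green_mid [([256.6, 194.0], 0.75), ([210.2, 234.9], 0.63)]
green_cap [([257.8, 175.6], 0.87), ([206.4, 227.8], 0.72)]
amber_bottle [([380.9, 206.0], 0.74)]
beaker [([170.2, 185.0], 0.68)]
jar [([372.8, 239.0], 0.56)]
top {'fov_y': 54.374, 'cx': 257.816, 'cy': 194.227, 'pose': [[0.012, 0.982, -0.189, 430.647], [-1.0, 0.008, -0.022, -23.573], [-0.02, 0.189, 0.982, 1130.434], [0.0, 0.0, 0.0, 1.0]]}
shaker [([242.6, 208.8], 0.6), ([236.8, 227.4], 0.37)]
trough [([241.2, 203.8], 0.81)]
bar_hinge []
bar_end [([237.6, 229.3], 0.61)]
green_bottle [([307.4, 148.5], 0.94), ([268.2, 195.1], 0.88)]
green_mid [([312.6, 137.3], 0.86), ([269.2, 192.7], 0.59)]
green_cap [([265.9, 190.4], 0.67)]
amber_bottle [([125.8, 244.6], 0.79)]
beaker [([384.8, 225.1], 0.64)]
jar [([134.7, 199.2], 0.55), ([263.3, 193.2], 0.44)]
{'time': 1.1, 'joint_positions': array([ 1.04799045e+00,  3.41942680e-01,  1.52412437e+00,  1.61294827e-05,
        1.27540785e+00, -1.46000205e-01]), 'dq': array([-1.93393688e-04,  8.34129570e-04, -1.99651436e-03, -2.51440786e-04,
        1.74729183e-03,  9.65623862e-05]), 'tau': array([-7.23512730e-04, -4.31139672e+01, -2.44479847e+01,  7.17635569e-02,
        4.80992300e-02,  1.05844089e-05]), 'tool_pos': array([193.15246273, 488.1833376 , 226.76175958]), 'tcp_rot': array([3.14147390e+00, 1.86431722e-06, 2.76478229e+00]), 'contact_force': array([-0.23047952,  0.15359956, -0.38966424]), 'moment': array([-0.03747916, -0.07750038,  0.0280323 ]), 'finger_force': 0.0, 'grip_width': 91.75221180611231}
```

View pics/scene0.png

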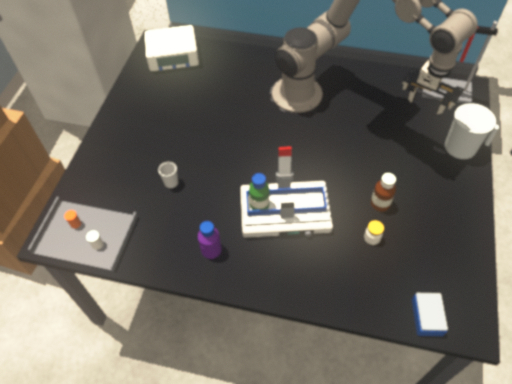

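View pics/top0.png

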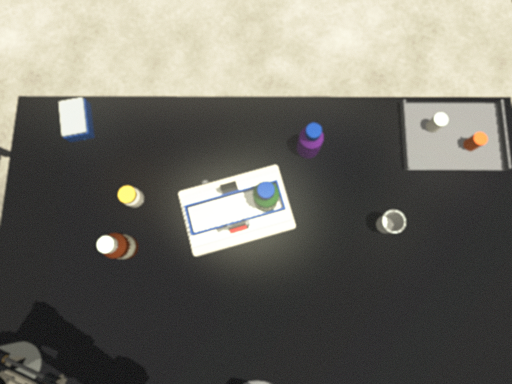

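The scene view shows the green bottle at about (258,190) in the trough's left end, the bar upright with its red end at (285,152), and a purple look-alike at (209,240). The top view shows green at (265,195), the red end at (238,229), and shaker corners at (180,188), (279,166), (295,229) and (195,254).

Run:
```python
from h import *
from scipy.optimize import least_squares
S,T=camera_model("scene"),camera_model("top")
im=cv2.imread("pics/top0.png");hsv=cv2.cvtColor(im,cv2.COLOR_BGR2HSV)
# shaker white outline in top
w=((im.min(2)>140)).astype(np.uint8); w[:, :170]=0;w[:,305:]=0;w[:150]=0;w[265:]=0
w=cv2.morphologyEx(w,cv2.MORPH_CLOSE,np.ones((25,25)))
c=max(cv2.findContours(w,0,2)[0],key=cv2.contourArea)[:,0,:]
P=np.array([atz(T,p,60)[:2] for p in c],np.float32)
r=cv2.minAreaRect(P);print("rect z60",r,cv2.boxPoints(r).round().tolist())
# blue rim z=90
b=((hsv[...,0]>100)&(hsv[...,0]<125)&(hsv[...,1]>120)).astype(np.uint8);b[:, :180]=0;b[:,295:]=0;b[:165]=0;b[255:]=0
n,l,st,ce=cv2.connectedComponentsWithStats(b);
print(st[1:].tolist())
q=np.argwhere(b)[:,::-1];
Q=np.array([atz(T,p,90)[:2] for p in q],np.float32);r=cv2.minAreaRect(Q);print("rim z90",r,cv2.boxPoints(r).round().tolist())
x,e=tri([S,T],[[257.8,175.6],[265.9,190.4]]);print("cap",x,e)
print("cap z216",atz(S,[257.8,175.6],216),atz(T,[265.9,190.4],216))
print("mid z138",atz(S,[256.6,194],138),atz(T,[269.2,192.7],138))
print("foot z60",atz(S,[258,206.4],60),atz(T,[268.2,195.1],60))
print("trough z60",atz(T,[241.2,203.8],60)); print("shaker",atz(T,[242.6,208.8],0))
print("hinge",atz(S,[283.1,176.1],145)); x,e=tri([S,T],[[283.4,149.4],[237.6,229.3]]);print("end",x,e)
```

```text
rect z60 ((596.2315673828125, 64.90959167480469), (208.86544799804688, 306.5480041503906), 16.435415267944336) [[453.0, 182.0], [539.0, -112.0], [740.0, -53.0], [653.0, 241.0]]
[[259, 183, 15, 14, 140], [261, 193, 2, 2, 2], [186, 206, 1, 2, 2], [190, 226, 1, 1, 1], [191, 231, 4, 3, 5]]
rim z90 ((594.320556640625, 73.2779769897461), (80.34473419189453, 256.1755676269531), 17.67899513244629) [[517.0, 183.0], [595.0, -61.0], [671.0, -37.0], [594.0, 208.0]]
cap [615.85803217 -22.87293989 218.91245026] [0.10578763931036862, 0.1057876393103538]
cap z216 [613.82386163 -23.50555148 216.        ] [616.42809301 -22.76673805 216.        ]
mid z138 [634.15093046 -24.23973925 138.        ] [626.00044602 -31.67353428 138.        ]
foot z60 [633.18825507 -20.93868946  60.        ] [634.20280773 -29.44446739  60.        ]
trough z60 [607.81365191  48.78375691  60.        ]
shaker [602.28024652  48.22925006   0.        ]
hinge [547.20738257  48.70680822 145.        ]
end [515.64716491  41.89450781 249.86073494] [1.3264774809246473, 1.3264774809246578]
```

```bash
python3 -m pendant '[0,0,-0.4,0,0,-0.95,1, 0,0,-0.4,0,0,-0.95,1, 0,0,-0.4,0,0,-0.95,1, 0,0,-0.4,0,0,-0.95,1, 0,0,-0.4,0,0,-0.95,1, 0,0,-0.4,0,0,-0.95,1, 0,0,-0.4,0,0,-0.95,1, 0,0,-0.4,0,0,-0.95,1, 0,0,-0.4,0,0,-0.95,1, 0,0,-0.4,0,0,-0.95,1]'
python3 -m pendant '[-0.4,-1,0,0,0,0,1, -0.4,-1,0,0,0,0,1, -0.4,-1,0,0,0,0,1, -0.4,-1,0,0,0,0,1, -0.4,-1,0,0,0,0,1, -0.4,-1,0,0,0,0,1, -0.4,-1,0,0,0,0,1, -0.4,-1,0,0,0,0,1, -0.4,-1,0,0,0,0,1, -0.4,-1,0,0,0,0,1]'
python3 -m pendant '[-0.4,-1,0,0,0,0,1, -0.4,-1,0,0,0,0,1, -0.4,-1,0,0,0,0,1, -0.4,-1,0,0,0,0,1, -0.4,-1,0,0,0,0,1, -0.4,-1,0,0,0,0,1, -0.4,-1,0,0,0,0,1, -0.4,-1,0,0,0,0,1, -0.4,-1,0,0,0,0,1, -0.4,-1,0,0,0,0,1,0,0,0,0,0,0,1]'
python3 - <<'E'
from h import *
o=get_obs();print(o["tool_pos"],o["tcp_rot"],o["joint_positions"])
m=camera_model("wrist");im=capture("wrist");cv2.imwrite("pics/w1.png",im[:,:,::-1]);np.save("w1.npy",m,allow_pickle=True)
print(m)
for t in("trough","bar_hinge","bar_end","green_bottle","green_mid","green_cap"):
    print(t,[(np.round(r["location"],1).tolist(),round(r["score"],2)) for r in pinpoint("wrist",t)][:3])
E
```

```text
time: 2.1
tool_pos: [193.1, 488.1, 347.2]
tcp_rot: [3.142, 0.0, -2.852]
contact_force: [-1.2, -1.1, -0.1]
grip_width: 16.1
finger_force: 0.0
time: 3.1
tool_pos: [393.7, 233.2, 346.9]
tcp_rot: [3.141, 0.0, -2.855]
contact_force: [1.4, 0.7, 0.8]
grip_width: 0.4
finger_force: 0.0
time: 4.2
tool_pos: [594.4, -22.8, 345.3]
tcp_rot: [-3.141, -0.001, -2.859]
contact_force: [-0.6, 0.4, -0.4]
grip_width: 0.8
finger_force: 0.0
[594.39400867 -22.77485484 345.25276806] [-3.14119752e+00 -1.34514932e-03 -2.85873833e+00] [-1.66586163e-01  4.24325080e-01  1.07919266e+00 -9.42505743e-04
  1.63911477e+00 -2.02030093e+00]
{'fov_y': 65.91127033680313, 'cx': 257.29475279693526, 'cy': 191.2098365591562, 'pose': array([[-2.78946848e-01, -9.15100803e-01, -2.91168640e-01,
         5.15634405e+02],
       [ 9.60306469e-01, -2.65934626e-01, -8.42036842e-02,
        -4.68210263e+01],
       [-3.76964524e-04, -3.03099481e-01,  9.52958846e-01,
         5.02637435e+02],
       [ 0.00000000e+00,  0.00000000e+00,  0.00000000e+00,
         1.00000000e+00]])}
trough [([301.2, 172.8], 0.7), ([44.7, 61.7], 0.42), ([332.4, 142.6], 0.19)]
bar_hinge [([328.8, 138.9], 0.93)]
bar_end []
green_bottle [([156.3, 234.4], 0.69), ([253.4, 170.0], 0.66)]
green_mid []
green_cap [([125.7, 282.9], 0.97), ([251.3, 203.5], 0.6)]
```

View pics/w1.png

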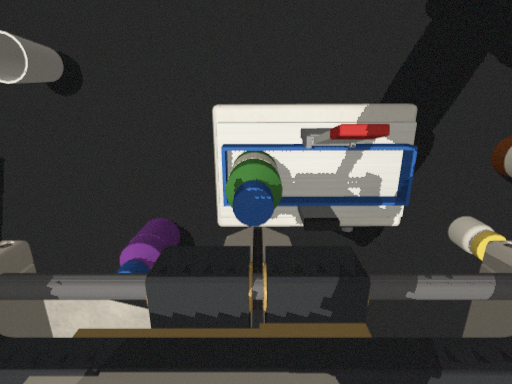

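The wrist view shows the green bottle, its cap at about (253,204), inside the blue rim with corners near (223,147), (414,147), (411,206) and (224,206). The bar leans up at (360,131), and purple is at (150,245).

Run:
```python
from h import *
from scipy.optimize import least_squares
m=np.load("w1.npy",allow_pickle=True).item()
im=cv2.imread("pics/w1.png");hsv=cv2.cvtColor(im,cv2.COLOR_BGR2HSV)
b=((hsv[...,0]>100)&(hsv[...,0]<125)&(hsv[...,1]>120)).astype(np.uint8);b[:135]=0;b[225:]=0;b[:,:215]=0;b[:,425:]=0
cap=b.copy();cap[:180]=0;cap[:,:231]=0;cap[:,276:]=0
n,l,st,ce=cv2.connectedComponentsWithStats(cap);print("cap comp",st[1:].tolist())
bb=b.copy();bb[:,231:276]=0
# outer rim edges: top row per col, right col per row, bottom row per col (all at z=90 outer top edge approx), left
top=np.array([atz(m,[c,np.argmax(bb[:,c])],90)[:2] for c in range(285,405,4)])
# slope of top edge
v=np.polyfit(top[:,1],top[:,0],1);yaw=np.arctan(-v[0]);print("yaw",np.degrees(yaw))
R=np.array([[np.cos(yaw),-np.sin(yaw)],[np.sin(yaw),np.cos(yaw)]])
yx=np.argwhere(bb)[:,::-1]
Q=np.array([atz(m,p,90)[:2] for p in yx])@R  # shaker-aligned
print("aligned extents",np.percentile(Q,[0.5,2,98,99.5],0))
top=(top@R);print("outer -x edge",np.median(top[:,0]))
# rim at z90: x -44..44, y -117..157
right=max(p[0] for p in yx)
x0=np.median(top[:,0])+44;y0=np.percentile(Q[:,1],99)-157
O=R@[x0,y0];print("origin",O)
def S2W(x,y,z):return [*(O+R@[x,y]),z]
for n_,P in dict(hinge=(-60,20,145),tr=(0,0,60),c1=(-44,-117,90),c2=(-44,157,90),c3=(44,157,90),c4=(44,-117,90)).items():print(n_,proj(m,S2W(*P)).round(1))
for p in([251.3,203.5],[253,204]):print("cap local",R.T@(atz(m,p,216)[:2]-O))
print("top-cam cap local",R.T@(np.array([615.9,-22.9])-O), "purple",atz(camera_model("top"),[307,148],0))
r=((hsv[...,0]<8)|(hsv[...,0]>172))&(hsv[...,1]>150);r[:110]=0;r[145:]=0;r[:,:320]=0;r[:,400:]=0
c=np.argwhere(r)[:,::-1];print("red",c.min(0),c.max(0))
for th in(1.6,1.7,1.8,1.9):print(th,[proj(m,S2W(-60+120*np.cos(th),y,145+120*np.sin(th))).round(1).tolist() for y in(0,40)])
t=get_obs()["tool_pos"];print("tcp local",R.T@(t[:2]-O))
S=camera_model("scene")
for P in((-60,20,145),(0,-70,216)):print(proj(S,S2W(*P)),proj(camera_model("top"),S2W(*P)))
```

```text
cap comp [[233, 181, 41, 44, 1457]]
yaw 17.24347721015853
aligned extents [[ 541.90893126 -249.59021428]
 [ 543.3922619  -248.5618478 ]
 [ 632.8499865    22.98766343]
 [ 633.54599503   24.15198273]]
outer -x edge 544.3599629230512
origin [601.43803044  47.07422938]
hinge [328.3 139.2]
tr [300.5 171.2]
c1 [220.5 147.2]
c2 [417.3 143.6]
c3 [408.7 203.1]
c4 [223.8 206.3]
cap local [ -5.46984675 -72.42381539]
cap local [ -4.89073939 -70.68680397]
top-cam cap local [ -6.93070271 -71.11614937] purple [ 797.50179962 -150.74961887    0.        ]
red [330 124] [388 138]
1.6 [[337.7, 155.4], [387.1, 154.5]]
1.7 [[338.3, 140.4], [388.3, 139.5]]
1.8 [[338.6, 125.1], [388.9, 124.2]]
1.9 [[338.4, 110.0], [388.8, 109.0]]
tcp local [-28.00516758 -60.07769662]
[283.53105838 174.01097782] [238.74615085 224.48804217]
[258.3334911 177.8396238] [264.72323103 188.1312145 ]
```

```bash
python3 -m pendant '[-0.3,-0.8,0,0,0,0,1, -0.3,-0.8,0,0,0,0,1, -0.2,-0.53,0,0,0,0,1, 0,0,0.8,0,0,0,1, 0,0,0.8,0,0,0,1, 0,0,0.8,0,0,0,1, 0,0,0.8,0,0,0,1, 0,0,0.8,0,0,0,1, 0,0,0.8,0,0,0,1,0,0,0,0,0,0,1,0,0,0,0,0,0,1]'
cat > where.py <<'E'
from h import *
R=np.array([[.9578,-.2874],[.2874,.9578]]);O=np.array([601.4,47.1])
o=get_obs();t=o["tool_pos"];print("local",(R.T@(t[:2]-O)).round(1),t[2].round(1),"F",np.round(np.r_[R.T@o["contact_force"][:2],o["contact_force"][2]],1),"rot",o["tcp_rot"].round(3))
E
python3 where.py
```

```text
time: 5.65
tool_pos: [634.1, -73.6, 203.5]
tcp_rot: [-3.141, 0.0, -2.854]
contact_force: [-0.8, -0.4, 0.8]
grip_width: 0.2
finger_force: 0.0
local [  -3.4 -125. ] 203.5 F [-0.9 -0.1  0.8] rot [-3.141  0.    -2.854]
```

```bash
python3 -m pendant '[0,0.12,0,0,0,0,1, 0,0.12,0,0,0,0,1, 0,0.12,0,0,0,0,1, 0,0.1,0,0,0,0,1, 0,0.1,0,0,0,0,1, 0,0.1,0,0,0,0,1, 0,0.1,0,0,0,0,1, 0,0.1,-0.03,0,0,0,1, 0,0.1,-0.03,0,0,0,1]'; python3 where.py
python3 - <<'E'
from h import *
m=camera_model("wrist");im=capture("wrist");print([(np.round(r["location"],1).tolist(),round(r["score"],2)) for r in pinpoint("wrist","green_cap")][:3])
for p in[(-5.5,-71,216),(-5.5,-61,216)]:
    R=np.array([[.9578,-.2874],[.2874,.9578]]);print(proj(m,[*(R@p[:2]+[601.4,47.1]),216]))
E
```

```text
time: 6.55
tool_pos: [626.3, -46.7, 205.5]
tcp_rot: [-3.14, 0.002, -2.855]
contact_force: [0.3, -1.9, 5.4]
grip_width: 0.3
finger_force: 2.6
local [ -3.1 -97. ] 205.5 F [-0.2 -1.9  5.4] rot [-3.140e+00  2.000e-03 -2.855e+00]
[([325.3, 255.4], 0.97)]
[306.2516213  248.08096827]
[324.30416639 248.00380521]
```

```bash
python3 -m pendant '[0,0.05,-0.1,0,0,0,1, 0,0.1,-0.06,0,0,0,1, 0,0.1,-0.05,0,0,0,1, 0,0.1,-0.04,0,0,0,1]'; python3 where.py
```

```text
time: 7.05
tool_pos: [622.6, -35.9, 211.8]
tcp_rot: [3.141, -0.001, -2.855]
contact_force: [0.9, -0.8, -0.9]
grip_width: 0.5
finger_force: 0.2
local [ -3.6 -85.6] 211.8 F [ 0.7 -1.  -0.9] rot [ 3.141e+00 -1.000e-03 -2.855e+00]
```

Forces are light. Continuing.

```bash
python3 -m pendant '[0,0.1,-0.03,0,0,0,1, 0,0.1,-0.03,0,0,0,1, 0,0.1,-0.02,0,0,0,1, 0,0.1,-0.02,0,0,0,1, 0,0.1,0,0,0,0,1]'; python3 where.py;  python3 - <<'E'
from h import *
im=capture("wrist");cv2.imwrite("pics/w2.png",im[:,:,::-1]);print([(np.round(r["location"],1).tolist(),round(r["score"],2)) for r in pinpoint("wrist","green_cap")][:3])
E
```

```text
time: 7.55
tool_pos: [618.6, -21.7, 215.2]
tcp_rot: [-3.142, 0.0, -2.855]
contact_force: [1.2, -0.4, 0.8]
grip_width: 0.2
finger_force: 0.9
local [ -3.3 -70.9] 215.2 F [ 1.  -0.7  0.8] rot [-3.142  0.    -2.855]
[([73.6, 347.1], 0.88), ([312.1, 249.3], 0.61)]
```

View pics/w2.png

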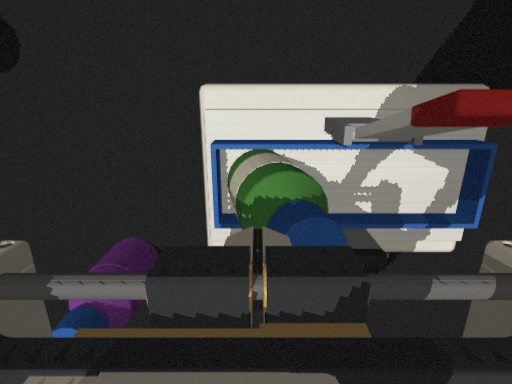

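The bottle is tilting towards the empty end, with its cap at about (312,225) ahead of the fingers. I'll keep pushing.

```bash
python3 -m pendant '[0,0.1,-0.01,0,0,0,1, 0,0.1,0,0,0,0,1, 0,0.1,0,0,0,0,1, 0,0.1,0,0,0,0,1, 0,0.1,0,0,0,0,1, 0,0.1,0,0,0,0,1, 0,0.1,0,0,0,0,1]'; python3 where.py;  python3 - <<'E'
from h import *
im=capture("wrist");print([(np.round(r["location"],1).tolist(),round(r["score"],2)) for r in pinpoint("wrist","green_cap")][:3])
E
```

```text
time: 8.35
tool_pos: [612.4, -1.5, 214.9]
tcp_rot: [3.141, -0.001, -2.855]
contact_force: [-0.6, -0.3, 1.4]
grip_width: 0.4
finger_force: 0.4
local [ -3.5 -49.7] 214.9 F [-0.7 -0.1  1.4] rot [ 3.141e+00 -1.000e-03 -2.855e+00]
[([313.5, 247.6], 0.97), ([49.9, 345.0], 0.92)]
```

```bash
python3 -m pendant '[0,0.1,0,0,0,0,1, 0,0.1,0,0,0,0,1, 0,0.1,0,0,0,0,1, 0,0.1,0,0,0,0,1, 0,0.1,0,0,0,0,1, 0,0.1,0,0,0,0,1]'; python3 where.py;  python3 - <<'E'
from h import *
im=capture("wrist");cv2.imwrite("pics/w3.png",im[:,:,::-1]);print([(np.round(r["location"],1).tolist(),round(r["score"],2)) for r in pinpoint("wrist","green_cap")][:3])
E
```

```text
time: 9.05
tool_pos: [607.5, 15.7, 215.3]
tcp_rot: [3.141, 0.0, -2.855]
contact_force: [0.0, -0.9, -0.0]
grip_width: 0.7
finger_force: 0.0
local [ -3.1 -31.8] 215.3 F [-0.3 -0.8 -0. ] rot [ 3.141  0.    -2.855]
[([309.9, 245.9], 0.9)]
```

View pics/w3.png

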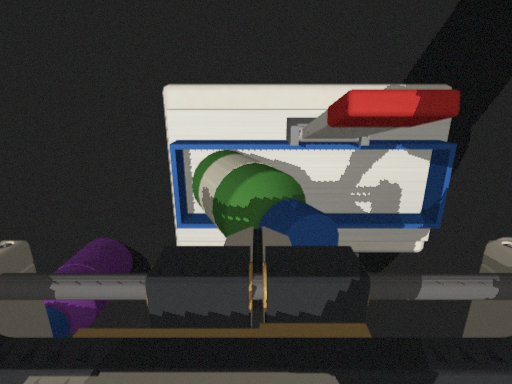

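It's leaning near the tipping point and still touching the fingers (cap at about (300,222)). Continuing.

```bash
python3 -m pendant '[0,0.12,0,0,0,0,1, 0,0.12,0,0,0,0,1, 0,0.12,0,0,0,0,1, 0,0.12,0,0,0,0,1, 0,0,0,0,0,0,1, 0,0,0,0,0,0,1, 0,0,0,0,0,0,1]'; python3 where.py;  python3 - <<'E'
from h import *
im=capture("wrist");print([(np.round(r["location"],1).tolist(),round(r["score"],2)) for r in pinpoint("wrist","green_cap")][:3])
E
```

```text
time: 9.85
tool_pos: [603.6, 29.2, 215.3]
tcp_rot: [-3.142, 0.0, -2.855]
contact_force: [0.3, -0.7, 0.0]
grip_width: 0.4
finger_force: 0.0
local [ -3.1 -17.8] 215.3 F [ 0.1 -0.7  0. ] rot [-3.142  0.    -2.855]
[([399.9, 182.6], 0.58)]
```

```bash
python3 -m pendant '[0,0,-0.9,0,0,0,1, 0,0,-0.9,0,0,0,1, 0,0,-0.9,0,0,0,1, 0.7,0.2,0,0,0,0,1, 0.9,0.25,0,0,0,0,1, 0.9,0.25,0,0,0,0,1, 0.9,0.25,0,0,0,0,1, 0.9,0.25,0,0,0,0,1, 0.3,0.06,0,0,0,0,1, 0,0,0,0,0,0,1]'; python3 where.py;  python3 - <<'E'
from h import *
R=np.array([[.9578,-.2874],[.2874,.9578]]);O=np.array([601.4,47.1])
for c in("wrist","scene"):
  im=capture(c);m=camera_model(c)
  if c=="scene":
    cv2.imwrite("pics/s2.png",cv2.resize(im[110:270,180:420,::-1],None,fx=3,fy=3))
  for t,z in(("green_cap",95),("green_bottle",95),("green_mid",95),("bar_end",None),("bar_hinge",145)):
    for r in pinpoint(c,t)[:2]:
      print(c,t,np.round(r["location"],1),round(r["score"],2), (R.T@(atz(m,r["location"],z)[:2]-O)).round(1) if z else "")
  for th in(1.6,1.75,1.9):print(th,proj(m,[*(O+R@[-60+120*np.cos(th),20]),145+120*np.sin(th)]).round(1))
E
```

```text
time: 10.95
tool_pos: [460.1, 26.4, 297.0]
tcp_rot: [-3.141, 0.001, -2.855]
contact_force: [-0.4, 0.2, -0.0]
grip_width: 0.7
finger_force: 0.0
local [-141.3   20.8] 297.0 F [-0.4  0.3 -0. ] rot [-3.141e+00  1.000e-03 -2.855e+00]
wrist green_bottle [110.8 301. ] 0.79 [  57.7 -193.7]
wrist green_mid [ 88.9 338.9] 0.79 [ 126.  -237.7]
wrist bar_end [418.6 300.5] 0.52 
1.6 [258.8 313.2]
1.75 [258.7 292. ]
1.9 [258.6 268.8]
scene green_cap [205.4 228.7] 0.93 [ 107.8 -254.5]
scene green_cap [311.8 193.5] 0.59 [ -6.  113.9]
scene green_bottle [265.4 200.9] 0.95 [ 12.7 -48.4]
scene green_bottle [209.7 251. ] 0.77 [ 191.5 -240.9]
scene green_mid [288.3 198.1] 0.84 [ 7. 31.]
scene green_mid [210.3 237.6] 0.57 [ 142.5 -238.5]
scene bar_end [286.8 149.1] 0.69 
scene bar_hinge [282.5 176.1] 0.95 [-51.6  15.1]
1.6 [284.6 151.3]
1.75 [284.1 147.3]
1.9 [283.6 144.1]
```

View pics/s2.png

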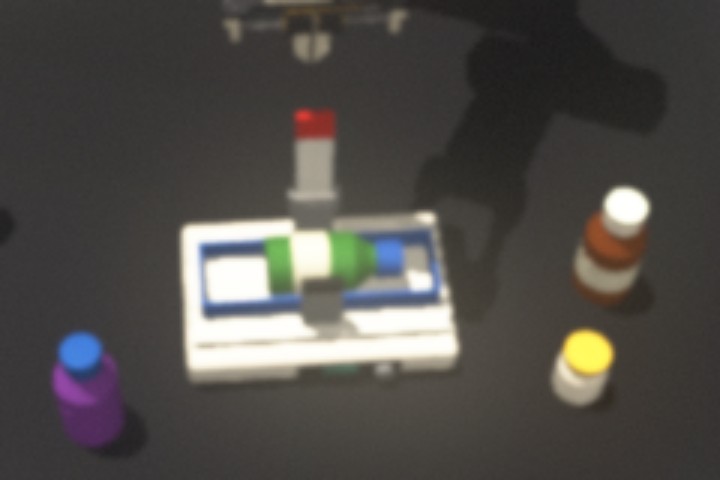

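The scene shows the green bottle lying along the trough with its cap towards the empty end and its body under the bar's path. The amber bottle, jar and purple bottle are untouched. The bar is upright at about 1.72 rad, so next I'll go down behind it and approach.

```bash
python3 -m pendant '[0,0,0.7,0,0,0,1, 0,0,0.7,0,0,0,1, 0,0,0.5,0,0,0,1, -0.4,0,0,0,0,0,1, -0.4,0,0,0,0,0,1, -0.4,0,0,0,0,0,1, -0.15,0,0,0,0,0,1, -0.15,0,0,0,0,0,1, -0.15,0,0,0,0,0,1, -0.15,0,0,0,0,0,1]'; python3 where.py
python3 -m pendant '[-0.15,0,0,0,0,0,1, -0.15,0,0,0,0,0,1, -0.15,0,0,0,0,0,1, 0,0,0,0,0,0,1]'; python3 where.py
```

```text
time: 12.55
tool_pos: [512.5, 41.9, 239.6]
tcp_rot: [-3.142, 0.0, -2.855]
contact_force: [-0.9, -1.0, 0.0]
grip_width: 0.0
finger_force: 0.5
local [-86.6  20.5] 239.6 F [-1.2 -0.7  0. ] rot [-3.142  0.    -2.855]
time: 12.95
tool_pos: [525.7, 45.7, 239.2]
tcp_rot: [3.142, 0.0, -2.855]
contact_force: [-1.1, -0.2, 1.3]
grip_width: 0.4
finger_force: 0.2
local [-72.9  20.4] 239.2 F [-1.1  0.1  1.3] rot [ 3.142  0.    -2.855]
```

```bash
python3 -m pendant '[-0.16,0,0,0,0,0,1, -0.16,0,0,0,0,0,1, -0.16,0,0,0,0,0,1, -0.16,0,0,0,0,0,1, -0.16,0,0,0,0,0,1, -0.16,0,0.03,0,0,0,1, -0.16,0,0.03,0,0,0,1, -0.16,0,0.04,0,0,0,1, -0.16,0,0.04,0,0,0,1, -0.16,0,0.04,0,0,0,1]'; python3 where.py
python3 -m pendant '[-0.145,0,0.1,0,0,0,1, -0.145,0,0.1,0,0,0,1, -0.145,0,0.1,0,0,0,1, -0.145,0,0.1,0,0,0,1, -0.145,0,0.1,0,0,0,1, 0,0,0,0,0,0,1]'; python3 where.py
python3 - <<'E'
from h import *
im=capture("scene");cv2.imwrite("pics/s3.png",cv2.resize(im[110:270,180:420,::-1],None,fx=3,fy=3))
E
```

```text
time: 13.95
tool_pos: [571.7, 59.3, 233.8]
tcp_rot: [3.142, 0.0, -2.855]
contact_force: [-0.6, -0.1, 0.0]
grip_width: 0.4
finger_force: 0.4
local [-25.   20.2] 233.8 F [-0.6  0.1  0. ] rot [ 3.142  0.    -2.855]
time: 14.55
tool_pos: [592.4, 65.4, 218.2]
tcp_rot: [3.141, -0.001, -2.855]
contact_force: [-0.6, -0.9, 1.0]
grip_width: 0.6
finger_force: 0.2
local [-3.4 20.1] 218.2 F [-0.9 -0.7  1. ] rot [ 3.141e+00 -1.000e-03 -2.855e+00]
```

View pics/s3.png

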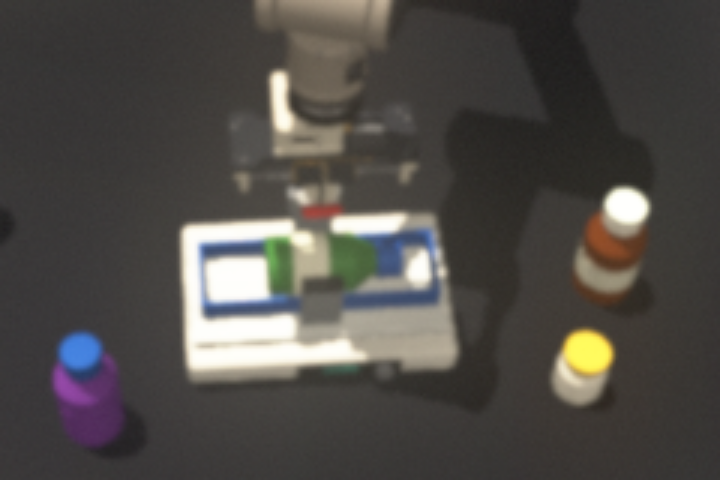

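The bar is about halfway over (red end at crop (320,210)) and centred under the fingers. Continuing the arc.

```bash
python3 -m pendant '[-0.13,0,0.12,0,0,0,1, -0.13,0,0.12,0,0,0,1, -0.12,0,0.13,0,0,0,1, -0.12,0,0.13,0,0,0,1, -0.1,0,0.13,0,0,0,1, -0.06,0,0.13,0,0,0,1, -0.06,0,0.13,0,0,0,1, -0.06,0,0.13,0,0,0,1, -0.06,0,0.13,0,0,0,1, -0.06,0,0.13,0,0,0,1, -0.06,0,0.13,0,0,0,1, -0.05,0,0.1,0,0,0,1]'; python3 where.py
python3 -m pendant '[-0.03,0,0.1,0,0,0,1, -0.03,0,0.1,0,0,0,1, -0.03,0,0.1,0,0,0,1, -0.03,0,0.1,0,0,0,1, -0.03,0,0.1,0,0,0,1, 0,0,0,0,0,0,1]'; python3 where.py
```

```text
time: 15.8
tool_pos: [621.1, 73.9, 173.1]
tcp_rot: [3.141, -0.001, -2.855]
contact_force: [-1.2, 0.8, -0.2]
grip_width: 0.3
finger_force: 0.3
local [26.5 20. ] 173.1 F [-0.9  1.1 -0.2] rot [ 3.141e+00 -1.000e-03 -2.855e+00]
time: 16.4
tool_pos: [625.6, 75.2, 158.2]
tcp_rot: [3.141, -0.0, -2.855]
contact_force: [0.2, -0.5, -0.0]
grip_width: 0.3
finger_force: 0.2
local [31.2 19.9] 158.2 F [ 0.  -0.5 -0. ] rot [ 3.141 -0.    -2.855]
```

```bash
python3 -m pendant '[0,0,0.07,0,0,0,1, 0,0,0.07,0,0,0,1, 0,0,0.07,0,0,0,1, 0,0,0,0,0,0,1]'; python3 where.py
python3 -m pendant '[0,0,0.05,0,0,0,1, 0,0,0.05,0,0,0,1, 0,0,0,0,0,0,1]'; python3 where.py
```

```text
time: 16.8
tool_pos: [625.4, 75.1, 152.0]
tcp_rot: [3.141, -0.0, -2.855]
contact_force: [1.1, 0.7, 0.8]
grip_width: 0.2
finger_force: 0.3
local [31.1 19.9] 152.0 F [1.3 0.4 0.8] rot [ 3.141 -0.    -2.855]
time: 17.1
tool_pos: [625.6, 75.1, 149.3]
tcp_rot: [3.142, 0.0, -2.855]
contact_force: [0.0, 0.9, 1.3]
grip_width: 0.3
finger_force: 0.6
local [31.3 19.9] 149.3 F [0.3 0.8 1.3] rot [ 3.142  0.    -2.855]
```

```bash
python3 -m pendant '[0,0,0.05,0,0,0,1, 0,0,0.05,0,0,0,1, 0,0,0,0,0,0,1]'; python3 where.py
python3 - <<'E'
from h import *
im=capture("scene");cv2.imwrite("pics/s4.png",cv2.resize(im[145:235,220:355,::-1],None,fx=5,fy=5,interpolation=cv2.INTER_CUBIC))
print(np.mean([get_obs()["contact_force"][2]]))
E
```

```text
time: 17.4
tool_pos: [625.8, 75.1, 146.7]
tcp_rot: [-3.141, 0.001, -2.855]
contact_force: [-0.7, -0.5, 4.9]
grip_width: 0.6
finger_force: 2.3
local [31.4 19.8] 146.7 F [-0.8 -0.3  4.9] rot [-3.141e+00  1.000e-03 -2.855e+00]
4.009085081496364
```

```bash
python3 -m pendant '[0,0,-0.3,0,0,0,1, 0,0,-0.9,0,0,0,1, 0,0,-0.9,0,0,0,1, 0,0,-0.9,0,0,0,1, 0.9,0,-0.9,0,0,0,1, 0.9,0,-0.9,0,0,0,1, 0.9,0,-0.5,0,0,0,1, 0.9,0,0,0,0,0,1, 0,0,0,0,0,0,1]'; python3 where.py
python3 - <<'E'
from h import *
R=np.array([[.9578,-.2874],[.2874,.9578]]);O=np.array([601.4,47.1])
im=capture("scene");m=camera_model("scene");print([(r["location"],r["score"]) for r in pinpoint("scene","bar_end")])
for th in(0,.05,.1,.2):print(th,proj(m,[*(O+R@[-60+120*np.cos(th),20]),145+120*np.sin(th)]).round(1))
a=cv2.resize(im[145:235,220:355,::-1],None,fx=5,fy=5,interpolation=cv2.INTER_CUBIC)
im=capture("wrist");m=camera_model("wrist");print([(r["location"],r["score"]) for r in pinpoint("wrist","bar_end")])
for th in(0,.05,.1,.2):print(th,proj(m,[*(O+R@[-60+120*np.cos(th),20]),145+120*np.sin(th)]).round(1))
b=im[:,:,::-1]
b=cv2.resize(b,(512,384));a=cv2.resize(a,(270,180));c=np.zeros((570,520,3),np.uint8);c[:384,:512]=b;c[386:566,:270]=a;cv2.imwrite("pics/f.png",c)
E
```

```text
time: 18.35
tool_pos: [519.5, 44.1, 306.7]
tcp_rot: [-3.141, -0.0, -2.856]
contact_force: [0.5, 0.2, 0.4]
grip_width: 0.5
finger_force: 0.0
local [-79.3  20.7] 306.7 F [0.6 0.  0.4] rot [-3.141 -0.    -2.856]
[([287.5, 205.0], 0.61)]
0 [287.1 203.3]
0.05 [287.1 202.3]
0.1 [287.2 201.2]
0.2 [287.2 198.8]
[]
0 [258.5 281. ]
0.05 [258.5 283.8]
0.1 [258.5 286.5]
0.2 [258.6 291.4]
```

View pics/f.png

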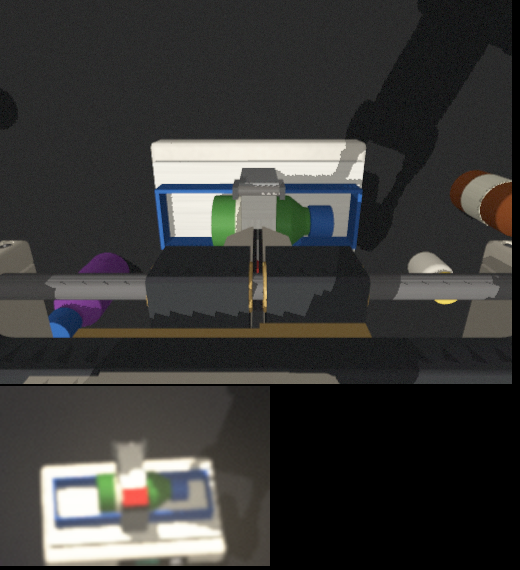

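The bar lies level across the bottle. The pressing force rose to 4–5 N, well above the roughly 1 N hinge resistance, which shows the stop was reached. The bottle lies with its cap towards the empty end.

```bash
python3 -c "from plant import close_job;print(close_job())"
```

```text
the job is handed in; nothing more can be done
None
```

I handed the job in at about 18.5 s: the green bottle lies along the trough with its cap towards the empty end, and the retaining bar is down across it, pressed with about 5 N at most; no verdict was returned.

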